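# Take the spent filter out of the studio fume cleaner

## Task

The filter in the solvent-fume cleaner is spent: push the latch knob on the sloping lid in and turn it a quarter turn anticlockwise to its stop, then swing the lid right back past upright and leave it standing open. Lift out the dirty cassette with the orange tab and set it down flat in the white enamel tray, without dropping it. Leave the paints, the pail of brushes and the new cassette where they are.

Things in the scene. Friction and masses are not known exactly. Their poses are not given: they have to be found in the camera images.
- latch (a joint): turn of the latch knob, rad: 0 = locked (white index line pointing down the slope at the lid's free edge), grows anticlockwise seen looking onto the lid; stop at 1.5 = released (line pointing to the lid's -y side). At both ends a cross bar under the lid sits in a notch (about 0.06 rad of play): the knob turns only while pushed in.
- press (a joint): how far the latch knob is pushed in, m: 0 = out, stop at 0.008. Sprung: about 4 N to start, 9 N at the bottom. The knob is free to turn once it is more than 0.006 in; at the released stop it springs back out when let go.
- lid (a joint): opening of the lid in rad: 0 = shut, lying on the 20 degree slope; 1.92 = standing upright; stop at 2.3. Stiff friction hinge (0.42 N m): the lid stays wherever it is left. Lifting it by the knob takes about 6 N. While latched it lifts only about 2 mm.
- knob_grip (a point): middle of the latch's round black knob, on its axis: 40 mm across, 32 mm tall, fluted, top 11 mm above this point, underside 21 mm below it, on a neck 14 mm across; the bare lid face lies 34 mm below. z = knob axis out of the lid's face (leans 20 degrees to the robot side when shut); a white index line on top points to -x. It is also the pull for lifting the lid, and moves with it.
- lid_hinge (a point): middle of the lid's hinge line, at the lid's far upper edge, on its underside; y = along the hinge, positive opening turns about +y; x points from the free edge to the hinge, z out of the lid's face. Moves only with the cleaner.
- lid_edge (a point): middle of the lid's free edge (low, on the robot side when shut), 150 mm from the hinge. Teal lid 150 long x 150 wide x 6 mm thick; knob axis 25 mm in from this edge on the middle line. Underside: within 35 mm of the knob's axis a steel bar and cam tongue stand 17 mm proud; the rest is bare. Axes as lid_hinge.
- cleaner: the solvent-fume cleaner, grey box with sloping top, 260 deep (x) x 270 wide (y) x 200 mm high at the back, 136 mm at the front; fixed to the table. Origin: centre of its underside; front (low side, with louvres) faces -x, z up. Under the lid is a well 146 mm wide with its floor 75 mm up; front rim 136 mm up, rear deck 201 mm up.
- cassette_mid (a point): the dirty filter cassette in the well: centre, half-way up its 85 mm height. Grey frame 115 (x) x 134 (y) x 40 mm tall with brown pleats; from the middle of its top rises an orange pull tab 44 long (x) x 12 thick (y) x 45 mm tall (tab top 42.5 mm above this point, frame top 2.5 mm below it, frame bottom 42.5 mm below it). z up, x and y as the cleaner's. Sits loose on the well's floor with about 6 mm all round; 0.15 to 0.31 kg.
- cassette: the same dirty cassette, origin at the centre of its underside
- tray_in (a point): centre of the inner floor of the white enamel tray with blue rim, 4 mm above the table; tray 220 (x) x 190 (y) x 35 mm high, wall 4 mm, fixed. The cassette fits in at any yaw when centred.
- new_cassette: the new cassette, same shape with white pleats, standing on the table; origin centre of underside. Leave alone.
- jar_yellow: yellow paint jar, 68 mm across, 85 mm tall; origin centre of underside. Leave alone.
- jar_magenta: magenta paint jar, 68 mm across, 85 mm tall; origin centre of underside. Leave alone.
- bottle_green: green paint bottle, 52 mm across, 150 mm tall; origin centre of underside. Leave alone.
- bottle_blue: blue paint bottle, 48 mm across, 140 mm tall, behind the work area; origin centre of underside. Leave alone.
- paint_tube: paint tube lying close in front of the robot, 95 mm long; origin under its middle. Leave alone.
- brush_pail: white pail of brushes, 150 mm across, 230 mm tall; origin centre of underside. Leave alone.

How it is judged:
On the way, in this order (a step that is already met when the one before it is completed fails the run):
1. the latch knob is turned to its released position with the lid still down (value of joint latch above 1.3 rad and value of joint lid below 0.08 rad), for 0.1 s.
2. the lid is swung past upright (value of joint lid above 1.92 rad), for 0.2 s.
At the end, for the whole second after the job is handed in: the lid stands open past upright (over 1.92 rad) and still; the dirty cassette is inside the tray, flat on its floor (underside below 10 mm, tilt under 0.1 rad, centre within 60 mm of the tray's), at rest and let go; nothing else disturbed (value of joint lid above 1.92 rad and velocity of joint lid between -0.1 and 0.1 rad/s and horizontal distance between cassette_mid and tray_in below 0.06 m and height (world z) of cassette below 0.01 m and angle between cassette_mid's own z axis and vertical below 0.1 rad and linear speed of cassette below 0.02 m/s and contact force between the fingers and cassette below 0.1 N); the robot touches nothing.
It fails at once if the new cassette is shifted more than 25 mm or tipped (distance of new_cassette from where it was at the start of the episode above 0.025 m or angle between new_cassette's own z axis and vertical above 0.4 rad).
It fails at once if a paint jar, bottle or tube or the brush pail is shifted more than 25 mm or knocked over (distance of any of jar_yellow, jar_magenta, bottle_green, bottle_blue, paint_tube, brush_pail from where it was at the start of the episode above 0.025 m or angle between any of jar_yellow, jar_magenta, bottle_green, bottle_blue, paint_tube, brush_pail's own z axis and vertical above 0.4 rad).
It fails at once if the dirty cassette is dropped: it falls freely faster than 0.7 m/s (a fall of 25 mm) (linear speed of cassette above 0.7 m/s and contact force between each of the fingers, the arm and cassette below 0.1 N).
It also fails if it takes over 67 s, if anything falls off the work surface, if the arm or the gripper's body presses on something with over 40 N, if the wrist force passes 120 N, or if a joint passes its speed limit or range.

## Robot

A 6-joint arm with a two-finger parallel gripper is mounted at the origin on the work surface. World frame = base frame: x ahead of the robot, y to its left, z up, the work surface at z = 0. Lengths are in m, angles in rad, forces in N, time in s.
With the tool pointing down it reaches from about 0.325 to 0.775 m from the base axis. Payload 5.5 kg.
Tool frame: the origin (TCP) lies between the finger pads; the fingertips stand 8 mm ahead of it and the grasp point (between the pads) lies 11 mm behind it (tcp_to_tips is the distance from the TCP to the fingertips, in m); z points along the fingers, y is the line along which they close (so a half turn about z gives the same grasp; the last joint's range is limited). The gripper opens to 88 mm and grips with 3 to 60 N. Pads are 20 mm wide; open, the fingers measure 115 mm over their backs; the gripper's body (75 mm by 178 mm) begins 61 mm behind the grasp point.
Start: joints at [-1.187, 0.091, 1.231, -0, 1.82, -0.057], TCP at [0.256, -0.543, 0.231] pointing down, gripper open.
Joint ranges: [-2.87, 2.87], [-0.86, 2.18], [0.17, 2.46], [-1.51, 4.65], [0.06, 2.69], [-2.65, 2.65]. Speed limits (rad/s): [2.57, 2.57, 3.01, 3.14, 3.14, 3.14].

## Interface

Orientations are given as a unit quaternion [w, x, y, z].
In Python, from bench import * gives the robot as it stands. Calls block until the motion is done:
- move_to(position, orientation): joint-space move of the TCP to a pose.
- move_l(position, speed=0.15, orientation=None): straight line of the TCP; orientation=None keeps the orientation; speed is the mean speed in m/s.
- movej(angles): joint-space move.
- gripper_open() and close(): open the fingers fully, or close them until they stop; the grip force is fixed at half the most.
- hold(seconds).
- inverse_kinematics(position, orientation): joint angles nearest the present ones, or None.
- state(): the state.
- get_image(name): name is "side" or "top"; returns a dict with "frame" (420x560x3 uint8, blue, green, red), "depth" (420x560 float32, m along the optical axis (not along the pixel's ray), 0 where there is no reading), "camera_matrix" (3x3 intrinsics, pixels), "view" (4x4, takes a point from world to camera coordinates). Camera axes: x right, y up, looking along -z (the intrinsics and any distortion apply to the point x, -y, -z); pixel columns grow to the right and rows downward; lengths in m; the calibration is good to about 2 mm. A picture is of the moment at which its call begins.
A pose or a line that the arm cannot do raises IKError and nothing moves.
- job_done(): hands the job in; it is judged then, once.
The state is a dict: "time": time; "joint_pos": joint angles; "dq": joint speeds; "joint_torque": joint torques, N m; "ee_pos": TCP position; "ee_rot": TCP orientation; "ft_force": force on the tool from outside, world axes, zero at the start; "moment": the same for the moment, N m; "finger_gap": finger opening in m; "finger_force": force on a finger pad.
Only numpy, scipy, OpenCV 4.12 (cv2) and the standard library are available. Lean on these libraries where they do the work, as an engineer would, in place of code of your own. Each camera call takes 0.05 s, during which the arm holds its last target. There are 200 camera calls.

## Working session

There is one attempt and no reset: what is moved stays moved. The work goes in short steps, each a Python script; the robot and the scene stay as the last script left them, time stands still between calls to the robot, and variables do not carry over. Pictures are saved under pics/ and viewed, at most 10 in all, crops included, and the job is handed in when it is done.

```bash
mkdir -p pics; ls; python3 - <<'E'
from bench import *
import cv2,numpy as np
for n in("top","side"):
    d=get_image(n); cv2.imwrite(f"pics/{n}0.png",d["frame"]); np.savez(f"{n}0.npz",**d)
    print(n,d["camera_matrix"].tolist(),np.round(d["view"],3).tolist(),(d["depth"]>0).mean())
s=state();print(s)
E
```

```text
pics
top [[477.6073521131645, 0.0, 280.74482223366016], [0.0, 477.6073521131645, 209.94736125477922], [0.0, 0.0, 1.0]] [[-0.023, -1.0, 0.003, -0.001], [0.992, -0.022, 0.127, -0.559], [-0.126, 0.006, 0.992, -1.393], [0.0, 0.0, 0.0, 1.0]] 0.9961309523809524
side [[480.6914095003485, 0.0, 283.5356683545647], [0.0, 480.6914095003485, 210.01366049886101], [0.0, 0.0, 1.0]] [[-0.908, -0.419, 0.019, 0.494], [0.246, -0.497, 0.832, -0.243], [-0.34, 0.76, 0.554, -1.605], [0.0, 0.0, 0.0, 1.0]] 0.9707482993197278
{'time': 0.1, 'joint_pos': array([-1.18673586e+00,  9.17925214e-02,  1.23176177e+00,  3.20956409e-05,
        1.81979357e+00, -5.66591654e-02]), 'dq': array([ 0.00073745, -0.001519  , -0.00126818,  0.00101916,  0.00076213,
       -0.00042928]), 'joint_torque': array([ 2.97987026e-03, -4.47857344e+01, -4.07571030e+01,  6.99343323e-02,
        2.83893541e-02, -1.24232056e-04]), 'ee_pos': array([ 0.25589095, -0.54242138,  0.22961666]), 'ee_rot': array([-8.68407529e-04,  9.75817627e-01,  2.18584512e-01, -1.27675327e-04]), 'ft_force': array([-0.71617377, -0.59114506,  0.45592756]), 'moment': array([-0.01143241, -0.04605792,  0.01572302]), 'finger_force': 0.0, 'finger_gap': 0.08773890643685374}
```

View pics/top0.png

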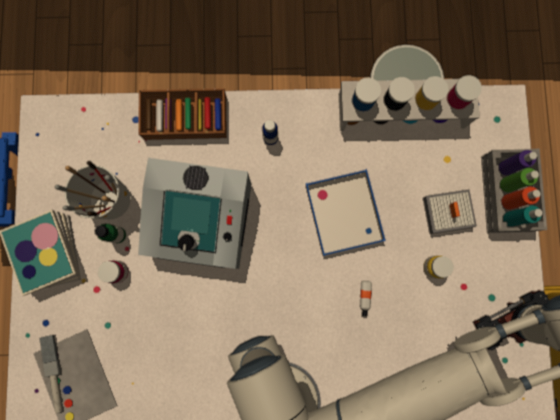

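View pics/side0.png

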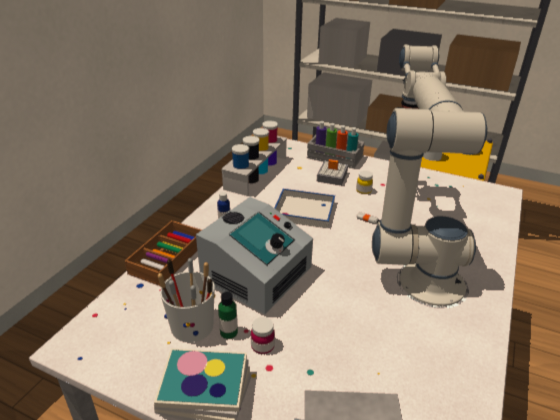

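The top view shows the cleaner at about (195,213) with the teal lid at (190,220) and the knob at (187,242). The tray is at (345,213), the new cassette at (450,212) and the tube at (366,297). The side view confirms the layout, with the lid facing the robot and the green bottle and pail left of the cleaner. Next I measure.

```bash
cat > h.py <<'E'
import numpy as np,cv2
from scipy.spatial.transform import Rotation as R
def cloud(d):
    K,V,D=d["camera_matrix"],d["view"],d["depth"]
    v,u=np.mgrid[:D.shape[0],:D.shape[1]]
    pc=np.stack([(u-K[0,2])/K[0,0]*D,-(v-K[1,2])/K[1,1]*D,-D],-1)
    return (pc-V[:3,3])@V[:3,:3]
def pix(d,p):
    K,V=d["camera_matrix"],d["view"]; c=V[:3,:3]@p+V[:3,3]
    return np.array([K[0,0]*c[0]/-c[2]+K[0,2],-K[1,1]*c[1]/-c[2]+K[1,2]])
def ray_plane(d,uv,p0,n):
    K,V=d["camera_matrix"],d["view"]
    r=np.array([(uv[0]-K[0,2])/K[0,0],-(uv[1]-K[1,2])/K[1,1],-1])@V[:3,:3]; o=-V[:3,:3].T@V[:3,3]
    return o+r*((p0-o)@n)/(r@n)
def big(m):
    n,l,s,c=cv2.connectedComponentsWithStats(m.astype(np.uint8)); i=1+s[1:,4].argmax(); return l==i
def quat(M): return R.from_matrix(M).as_quat()[[3,0,1,2]]
E
python3 - <<'E'
from h import *
for n,box in(("top",(150,180,235,265)),("side",(220,190,310,270))):
    d=np.load(n+"0.npz");P=cloud(d);f=d["frame"];h=cv2.cvtColor(f,cv2.COLOR_BGR2HSV)
    roi=np.zeros(f.shape[:2],bool);roi[box[1]:box[3],box[0]:box[2]]=1
    m=big(roi&(h[...,0]>75)&(h[...,0]<100)&(h[...,1]>110))
    core=cv2.erode(m.astype(np.uint8),np.ones((5,5)))>0
    q=P[core];c=np.median(q,0);nn=np.linalg.svd(q-q.mean(0))[2][2];nn*=np.sign(nn[2])
    # refit w/o outliers
    k=abs((q-q.mean(0))@nn)<.006;q=q[k];c=q.mean(0);nn=np.linalg.svd(q-c,full_matrices=False)[2][2];nn*=np.sign(nn[2])
    print(n,"lid n",nn.round(4),"tilt",np.degrees(np.arccos(nn[2])).round(2),"yaw by n",np.degrees(np.arctan2(-nn[1],-nn[0])).round(2),"c",c.round(4))
    hull=cv2.convexHull(np.argwhere(m)[:,::-1].astype(np.int32))
    # rays onto lid plane
    w=np.array([ray_plane(d,p[0].astype(float),c,nn) for p in hull])
    ux=np.array([-nn[0],-nn[1],0]);ux/=np.linalg.norm(ux);y=np.cross(nn,ux);y/=np.linalg.norm(y);x=np.cross(y,nn)
    rc=cv2.minAreaRect(np.stack([(w-c)@x,(w-c)@y],1).astype(np.float32)*1000)
    print(rc, "lid centre",(c+x*rc[0][0]/1e3+y*rc[0][1]/1e3).round(4))
    kb=roi&(((P-c)@nn)>.025)&(((P-c)@nn)<.06)&(np.linalg.norm(P-c,axis=2)<.12)
    kb=big(kb);K=P[kb];top=K[((K-c)@nn)>np.percentile((K-c)@nn,90)-.006]
    print("knob top h",np.percentile((K-c)@nn,[5,50,90,99]).round(4),"n",kb.sum())
    t=(K-c);sel=t@nn>.036;w=np.argwhere(kb)[:,::-1][sel]
    p2=np.stack([(K[sel]-c)@x,(K[sel]-c)@y],1)
    cc=cv2.minEnclosingCircle(p2.astype(np.float32));print("knob circ",cc,"world",(c+x*cc[0][0]+y*cc[0][1]+nn*.034).round(4))
    # tray: blue rim
d=np.load("top0.npz");P=cloud(d);h=cv2.cvtColor(d["frame"],cv2.COLOR_BGR2HSV)
def blob(box,cond):
    roi=np.zeros(h.shape[:2],bool);roi[box[1]:box[3],box[0]:box[2]]=1;return roi&cond
m=big(blob((295,160,395,265),(h[...,0]>100)&(h[...,0]<130)&(h[...,1]>70)))
w=np.array([ray_plane(d,p[::-1].astype(float),np.array([0,0,.035]),np.array([0,0,1.])) for p in np.argwhere(m)])
print("tray",cv2.minAreaRect(w[:,:2].astype(np.float32)*1000),"z",np.median(P[m],0))
for nm,(u,v) in dict(bottle_blue=(270,130),green=(107,232),mag=(112,271),yel=(440,266),newc=(450,212),pail=(97,195),tube=(366,297),box=(205,115),pots=(345,90),trayc=(345,213)).items(): print(nm,P[v,u].round(3))
E
```

```text
top lid n [-0.5521  0.1316  0.8233] tilt 34.58 yaw by n -13.41 c [0.527  0.2313 0.1803]
((-15.351394653320312, -0.0331878662109375), (171.31863403320312, 142.96864318847656), 1.245935320854187) lid centre [0.5147 0.2342 0.1716]
knob top h [0.0313 0.0548 0.059  0.0598] n 189
knob circ ((-0.04666205495595932, -0.006121118552982807), 0.021073242649435997) world [0.4694 0.2387 0.1818]
side lid n [-0.4952 -0.1106  0.8617] tilt 30.49 yaw by n 12.59 c [0.5232 0.2491 0.177 ]
((-13.902885437011719, -22.36432647705078), (187.49853515625, 142.89903259277344), 73.519287109375) lid centre [0.5163 0.2246 0.17  ]
knob top h [0.0291 0.0495 0.0565 0.0585] n 163
knob circ ((-0.04873167350888252, 0.011722207069396973), 0.021151773631572723) world [0.4628 0.2476 0.1816]
tray ((549.3800659179688, -204.59017944335938), (218.8724822998047, 188.3592071533203), 12.052820205688477) z [ 0.63206013 -0.27594002  0.03639372]
bottle_blue [0.779 0.013 0.126]
green [0.496 0.47  0.129]
mag [0.389 0.47  0.084]
yel [ 0.382 -0.462  0.086]
newc [ 0.54  -0.514  0.052]
pail [0.621 0.547 0.008]
tube [ 0.296 -0.259  0.023]
box [0.855 0.211 0.043]
pots [ 0.902 -0.21   0.105]
trayc [ 0.549 -0.21   0.004]
```

```bash
python3 - <<'E'
from h import *
o=[]
for n,b in(("top",(130,150,265,280)),("side",(190,190,325,320))):
    d=np.load(n+"0.npz");f=d["frame"][b[1]:b[3],b[0]:b[2]]
    f=np.clip(f.astype(float)*1.6,0,255).astype(np.uint8)
    o.append(cv2.resize(f,(395,540),interpolation=cv2.INTER_CUBIC) if 0 else cv2.resize(f,None,fx=2.95,fy=2.95,interpolation=cv2.INTER_CUBIC)[:380])
cv2.imwrite("pics/crop.png",np.hstack(o))
d=np.load("top0.npz");P=cloud(d)
for u in (165,175,190,205,215): print(u,[tuple((P[v,u]*1000).round().astype(int)) for v in range(170,270,10)])
E
```

```text
165 [(np.int64(652), np.int64(294), np.int64(201)), (np.int64(625), np.int64(294), np.int64(201)), (np.int64(599), np.int64(294), np.int64(198)), (np.int64(574), np.int64(297), np.int64(186)), (np.int64(547), np.int64(298), np.int64(183)), (np.int64(521), np.int64(300), np.int64(173)), (np.int64(495), np.int64(300), np.int64(170)), (np.int64(469), np.int64(304), np.int64(152)), (np.int64(442), np.int64(305), np.int64(147)), (np.int64(419), np.int64(339), np.int64(2))]
175 [(np.int64(652), np.int64(267), np.int64(202)), (np.int64(625), np.int64(268), np.int64(198)), (np.int64(598), np.int64(267), np.int64(200)), (np.int64(571), np.int64(267), np.int64(199)), (np.int64(546), np.int64(270), np.int64(184)), (np.int64(521), np.int64(272), np.int64(175)), (np.int64(495), np.int64(275), np.int64(162)), (np.int64(468), np.int64(277), np.int64(151)), (np.int64(442), np.int64(279), np.int64(144)), (np.int64(416), np.int64(291), np.int64(87))]
190 [(np.int64(651), np.int64(228), np.int64(200)), (np.int64(624), np.int64(227), np.int64(202)), (np.int64(597), np.int64(228), np.int64(199)), (np.int
[... 571 characters left out ...]
(519), np.int64(192), np.int64(175)), (np.int64(493), np.int64(193), np.int64(167)), (np.int64(466), np.int64(194), np.int64(163)), (np.int64(440), np.int64(197), np.int64(145)), (np.int64(413), np.int64(197), np.int64(142))]
215 [(np.int64(649), np.int64(161), np.int64(203)), (np.int64(622), np.int64(161), np.int64(202)), (np.int64(595), np.int64(161), np.int64(201)), (np.int64(569), np.int64(162), np.int64(197)), (np.int64(543), np.int64(163), np.int64(191)), (np.int64(517), np.int64(164), np.int64(183)), (np.int64(492), np.int64(166), np.int64(169)), (np.int64(465), np.int64(167), np.int64(162)), (np.int64(439), np.int64(169), np.int64(148)), (np.int64(412), np.int64(170), np.int64(138))]
```

View pics/crop.png

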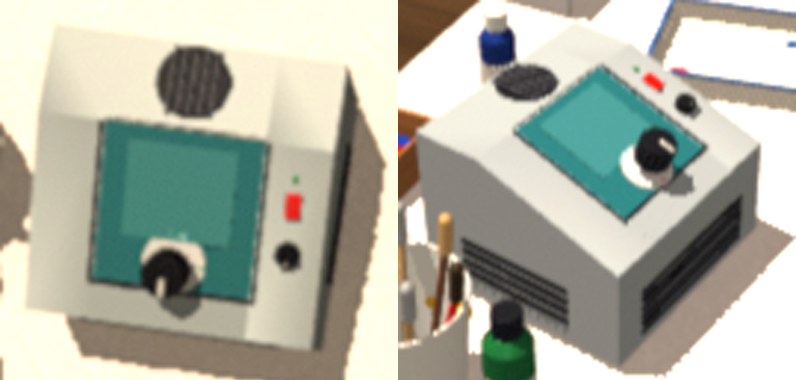

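```bash
cat > lid.py <<'E'
from h import *
yaw=np.radians(-6)
D={n:np.load(n+"0.npz") for n in("top","side")}
for it in range(4):
    t=np.radians(20);ux=np.array([np.cos(yaw),np.sin(yaw),0]);y=np.array([-ux[1],ux[0],0]);nn=np.cos(t)*np.array([0,0,1])-np.sin(t)*ux;x=np.cross(y,nn)
    out=[]
    for n,box in(("top",(150,180,235,265)),("side",(220,190,310,270))):
        d=D[n];P=cloud(d);h=cv2.cvtColor(d["frame"],cv2.COLOR_BGR2HSV)
        roi=np.zeros(h.shape[:2],bool);roi[box[1]:box[3],box[0]:box[2]]=1
        m=big(roi&(h[...,0]>75)&(h[...,0]<100)&(h[...,1]>100))
        if n=="top":
            off=np.median(P[m]@nn); p0=nn*off
        hull=cv2.convexHull(np.argwhere(m)[:,::-1].astype(np.int32))
        w=np.array([ray_plane(d,p[0].astype(float),p0,nn) for p in hull])
        rc=cv2.minAreaRect(np.stack([w@x,w@y],1).astype(np.float32)*1000)
        a=rc[2];a=(a+45)%90-45
        c=x*rc[0][0]/1e3+y*rc[0][1]/1e3+p0
        c-= (c-p0)@nn*nn
        offn=np.median(P[m]@nn)
        # knob dark
        pk=nn*(off+.045)
        k=big(roi&(h[...,2]<60)&(np.abs(P@nn-off-.04)<.03))
        ks=cv2.minEnclosingCircle(np.argwhere(k)[:,::-1].astype(np.float32))
        kw=ray_plane(d,ks[0],pk,nn)-nn*.011
        print(it,n,"off",offn.round(4),"rect",np.round(rc[1]),"ang",round(a,2),"c",c.round(4),"knob",kw.round(4),ks)
        if n=="top":da=a
    yaw+=np.radians(da);print("yaw",np.degrees(yaw))
E
python3 lid.py
```

```text
0 top off -0.002 rect [141. 149.] ang -3.05 c [0.5156 0.2321 0.1757] knob [0.4608 0.2384 0.1918] ((185.44737243652344, 242.7763214111328), 8.735250473022461)
0 side off -0.003 rect [148. 147.] ang -2.96 c [0.5147 0.2315 0.1754] knob [0.4556 0.2574 0.1892] ((276.8333435058594, 240.8333282470703), 7.397554397583008)
yaw -9.045692443847656
1 top off 0.0034 rect [141. 149.] ang -0.19 c [0.5157 0.2322 0.1757] knob [0.4608 0.2382 0.1918] ((185.44737243652344, 242.7763214111328), 8.735250473022461)
1 side off 0.0025 rect [146. 147.] ang -0.26 c [0.5148 0.2318 0.1754] knob [0.4557 0.2569 0.1889] ((276.8333435058594, 240.8333282470703), 7.397554397583008)
yaw -9.236793518066406
2 top off 0.0038 rect [141. 148.] ang -0.01 c [0.5157 0.2322 0.1758] knob [0.4608 0.2382 0.1918] ((185.44737243652344, 242.7763214111328), 8.735250473022461)
2 side off 0.0028 rect [146. 147.] ang -0.08 c [0.5148 0.2318 0.1754] knob [0.4557 0.2569 0.1889] ((276.8333435058594, 240.8333282470703), 7.397554397583008)
yaw -9.248313903808594
3 top off 0.0038 rect [141. 148.] ang -0.0 c [0.5157 0.2322 0.1758] knob [0.4608 0.2382 0.1918] ((185.44737243652344, 242.7763214111328), 8.735250473022461)
3 side off 0.0028 rect [146. 147.] ang -0.07 c [0.5148 0.2318 0.1754] knob [0.4557 0.2569 0.1889] ((276.8333435058594, 240.8333282470703), 7.397554397583008)
yaw -9.249008178710938
```

```bash
cat >> h.py <<'E'
yaw=np.radians(-9.25);ct,st=np.cos(np.radians(20)),np.sin(np.radians(20))
ux=np.array([np.cos(yaw),np.sin(yaw),0]);Y=np.array([-ux[1],ux[0],0]);Z=np.array([0,0,1.]);NN=ct*Z-st*ux;X=np.cross(Y,NN)
C=np.array([.5153,.232,.1756]);KN=C-.05*X+.034*NN;HG=C+.075*X-.006*NN
def tool(z,y):
    z=z/np.linalg.norm(z);y=y-(y@z)*z;y/=np.linalg.norm(y);return np.stack([np.cross(y,z),y,z],1)
def rot(axis,a): return R.from_rotvec(np.asarray(axis)*a).as_matrix()
E
python3 - <<'E'
from bench import *
from h import *
print(KN,HG)
A0=-1.5  # finger line rotated about NN from lid Y
M=tool(-NN,rot(NN,A0)@Y);p=KN-.011*NN
for a in(-1.5,0,.1):
    for q in(p,p+.09*NN,p-.008*NN): print(a,np.round(inverse_kinematics(q,quat(tool(-NN,rot(NN,a)@Y))),2))
for th in range(0,81,10):
    Q=rot(Y,np.radians(th)); pt=HG+Q@(p-HG); k=inverse_kinematics(pt,quat(Q@tool(-NN,Y))); print(th,pt.round(3),None if k is None else np.round(k,2))
move_to(p+.09*NN,quat(M)); move_l(p,.1); s=state();print(s["time"],s["ee_pos"]-p,s["ft_force"])
d=get_image("top");e=get_image("side");cv2.imwrite("pics/g1.png",np.hstack([cv2.resize(d["frame"][170:290,120:260],None,fx=2.8,fy=2.8),cv2.resize(e["frame"][170:290,200:340],None,fx=2.8,fy=2.8)]))
E
```

```text
[0.45744887 0.24142165 0.19044854] [0.58688593 0.22034149 0.19561336]
-1.5 [ 0.57 -0.37  1.78 -0.23  1.47  0.65]
-1.5 [ 0.62 -0.41  1.66 -0.24  1.64  0.66]
-1.5 [ 0.56 -0.37  1.79 -0.23  1.46  0.65]
0 [ 0.57 -0.37  1.78 -0.23  1.47 -0.85]
0 [ 0.62 -0.41  1.66 -0.24  1.64 -0.84]
0 [ 0.56 -0.37  1.79 -0.23  1.46 -0.85]
0.1 [ 0.57 -0.37  1.78 -0.23  1.47 -0.95]
0.1 [ 0.62 -0.41  1.66 -0.24  1.64 -0.94]
0.1 [ 0.56 -0.37  1.79 -0.23  1.46 -0.95]
0 [0.461 0.241 0.18 ] [ 0.57 -0.37  1.78 -0.23  1.47 -0.85]
10 [0.46  0.241 0.202] [ 0.49 -0.26  1.62 -0.11  1.64 -0.94]
20 [0.464 0.24  0.225] [ 0.41 -0.12  1.45  0.    1.81 -1.  ]
30 [0.47  0.239 0.246] [ 0.35  0.03  1.28  0.09  1.99 -1.03]
40 [0.481 0.238 0.266] [ 0.3   0.19  1.1   0.18  2.16 -1.03]
50 [0.494 0.235 0.283] [ 0.26  0.36  0.91  0.28  2.34 -1.  ]
60 [0.511 0.233 0.298] [ 0.22  0.54  0.71  0.42  2.51 -0.93]
70 [0.53 0.23 0.31] [ 0.19  0.74  0.49  0.63  2.67 -0.76]
80 [0.55  0.226 0.318] None
3.9917 [0.00021542 0.00022854 0.00094455] [0.99608533 0.54275646 0.49252174]
```

View pics/g1.png

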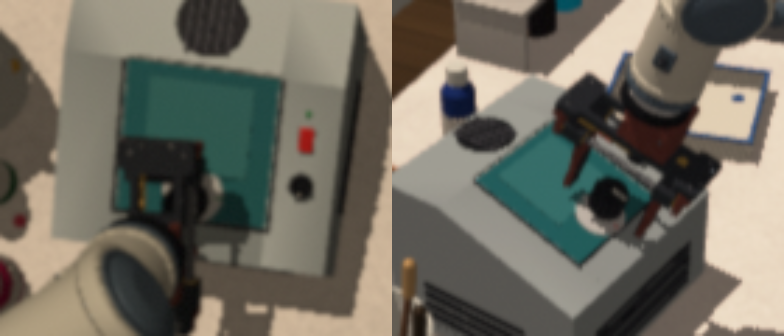

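The picture shows the open fingers either side of the knob along the slope: tips near (570,183) and (640,235), knob at (607,198). That is centred, so I close and work the latch.

```bash
python3 - <<'E'
from bench import *
from h import *
p=KN-.011*NN
close(); s=state();print("gap",s["finger_gap"],s["finger_force"],s["ft_force"].round(2),s["moment"].round(2),(s["ee_pos"]-p).round(4))
f0=s["ft_force"]
for k in(.004,.007,.009,.0105):
    move_l(p-k*NN,.03); hold(.1);s=state();print(k,((s["ee_pos"]-p)@NN).round(4),((s["ft_force"]-f0)@NN).round(2))
    if (s["ft_force"]-f0)@NN>12: break
kp=k
for a in np.linspace(-1.5,0.05,7)[1:]:
    move_l(p-kp*NN,.05,quat(tool(-NN,rot(NN,a)@Y)));s=state();print(round(a,2),((s["ft_force"]-f0)).round(1),(s["moment"]@NN).round(2))
hold(.2);print(state()["time"])
d=get_image("top");e=get_image("side");cv2.imwrite("pics/g2.png",np.hstack([cv2.resize(d["frame"][170:290,120:260],None,fx=2.8,fy=2.8),cv2.resize(e["frame"][170:290,200:340],None,fx=2.8,fy=2.8)]))
E
```

```text
gap 0.03959941620596643 29.95572119951248 [ 5.46 -0.09  0.23] [-0.   -0.63  0.01] [ 0.001  -0.0001  0.0006]
0.004 -0.0028 5.97
0.007 -0.0055 8.1
0.009 -0.0073 8.84
0.0105 -0.0081 13.99
-1.24 [-9.3 -1.7  9.9] 0.05
-0.98 [-9.7 -1.  11.6] 0.02
-0.72 [-9.1 -2.  10.7] -0.0
-0.47 [-8.8 -1.5  9.5] 0.0
-0.21 [-9.2 -1.3 11.3] -0.0
0.05 [-8.2 -2.1  9.7] -0.31
8.9833
```

```bash
python3 - <<'E'
from bench import *
from h import *
p=KN-.011*NN; M0=tool(-NN,Y)
move_l(p-.006*NN,.03,quat(tool(-NN,rot(NN,.02)@Y)));hold(.1);move_l(p,.03);hold(.3)
def go(th):
    Q=rot(Y,np.radians(th)); t=HG+Q@(p-HG); move_l(t,.1,quat(Q@M0)); s=state()
    n=Q@NN;print(th,s["ft_force"].round(1),"along n",(s["ft_force"]@n).round(1),((s["ee_pos"]-t)@n).round(4),s["finger_gap"].round(4)); return (s["ft_force"]@n)
s=state();print(s["ft_force"]@NN,s["finger_gap"])
for th in (1,2,4):
    f=go(th)
    if f<-18: print("stuck");break
else:
    for th in range(10,61,10): go(th)
    go(66)
print(state()["time"])
e=get_image("side");cv2.imwrite("pics/g3.png",e["frame"])
E
```

```text
-0.877416491252884 0.03970592581742913Traceback (most recent call last):
  File "<stdin>", line 10, in <module>
  File "<stdin>", line 7, in go
AttributeError: 'float' object has no attribute 'round'
```

```bash
python3 - <<'E'
from bench import *
from h import *
p=KN-.011*NN; M0=tool(-NN,Y)
def go(th):
    Q=rot(Y,np.radians(th)); t=HG+Q@(p-HG); move_l(t,.1,quat(Q@M0)); s=state()
    n=Q@NN;print(th,np.round(s["ft_force"],1),"along n",np.round(s["ft_force"]@n,1),np.round((s["ee_pos"]-t)@n,4)); return (s["ft_force"]@n)
for th in (2,4):
    f=go(th)
    if f<-18: print("stuck");break
else:
    for th in range(10,61,10): go(th)
    go(66)
print(state()["time"])
e=get_image("side");cv2.imwrite("pics/g3.png",e["frame"])
E
```

```text
2 [ 7.9  1.4 -0.6] along n -2.9 -0.0004
4 [ 5.5 -0.  -0.3] along n -1.8 -0.0003
10 [ 0.3  1.9 -0.5] along n -0.5 -0.0009
20 [-0.4  1.6 -0.1] along n -0.1 -0.0009
30 [-0.7  0.6 -1.9] along n -2.0 -0.0007
40 [-3.4  1.9 -1.9] along n -3.1 -0.0009
50 [-3.6  1.7 -3.2] along n -4.7 -0.0007
60 [-4.4 -0.8 -1.5] along n -3.9 -0.0004
66 [ 3.1 -4.8  0.5] along n 3.1 -0.0004
13.325
```

View pics/g3.png

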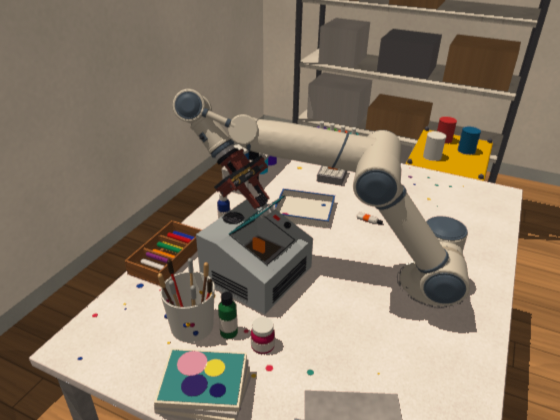

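The lid is up at about 66°, held by the knob, and the orange tab is visible at (259,245) in the well. Now I let go and go round to push from underneath.

```bash
cat >> h.py <<'E'
def push_pose(th,gap=0.,r=.10,beta=60,lat=-.055):
    f=np.radians(th-20);u=-np.cos(f)*ux+np.sin(f)*Z;n=np.sin(f)*ux+np.cos(f)*Z
    b=np.radians(beta);z=np.sin(b)*ux-np.cos(b)*Z
    return HG+r*u+lat*Y-gap*n-.008*z, quat(tool(z,Y))
def down(beta=0):
    b=np.radians(beta);return quat(tool(np.sin(b)*ux-np.cos(b)*Z,Y))
E
python3 - <<'E'
from bench import *
from h import *
gripper_open()
n=rot(Y,np.radians(66))@NN
p=np.array(state()["ee_pos"])
for k in(.06,.05,.042):
    try: move_l(p+k*n,.1);print("back",k);break
    except IKError as e: print(e)
for z in(.48,.45,.42):
    try: move_l([p[0],p[1],z],.15,down(0));print("up",z);break
    except IKError as e: print(e)
print(np.round(state()["joint_pos"],2),state()["ee_pos"],state()["time"])
for x,z,b in((.42,.46,0),(.40,.46,30),(.38,.42,45)): 
    k=inverse_kinematics([x,.17,z],down(b));print(x,z,b,None if k is None else np.round(k,2))
for th,g in((66,.05),(66,0),(90,0),(110,0),(122,0)):
  for b in(45,60,75):
    q,o=push_pose(th,g,beta=b);k=inverse_kinematics(q,o);print(th,g,b,q.round(3),None if k is None else np.round(k,2))
E
```

```text
the arm cannot follow that straight line within its joint ranges
the arm cannot follow that straight line within its joint ranges
the arm cannot follow that straight line within its joint ranges
up 0.48
[ 0.36  0.25  0.59  0.    2.31 -1.05] [0.52237294 0.23088552 0.47820189] 15.5667
0.42 0.46 0 [ 0.31 -0.12  1.01 -0.    2.25 -1.1 ]
0.4 0.46 30 [ 0.59 -0.54  1.42 -0.36  1.84 -0.99]
0.38 0.42 45 [ 0.84 -0.78  1.75 -0.64  1.66 -0.81]
66 0.05 45 [0.468 0.184 0.238] [ 0.66 -0.72  2.05 -0.57  1.27 -0.73]
66 0.05 60 [0.467 0.184 0.237] [ 0.81 -0.84  2.24 -0.89  1.16 -0.49]
66 0.05 75 [0.466 0.184 0.235] None
66 0 45 [0.504 0.178 0.273] [ 0.59 -0.64  1.94 -0.53  1.26 -0.81]
66 0 60 [0.503 0.178 0.272] [ 0.71 -0.77  2.14 -0.83  1.11 -0.58]
66 0 75 [0.502 0.178 0.27 ] [ 0.8  -0.83  2.32 -1.21  1.02 -0.27]
90 0 45 [0.539 0.172 0.295] [ 0.52 -0.56  1.85 -0.49  1.24 -0.88]
90 0 60 [0.537 0.173 0.294] [ 0.63 -0.69  2.06 -0.78  1.05 -0.65]
90 0 75 [0.537 0.173 0.292] [ 0.71 -0.76  2.24 -1.17  0.93 -0.32]
110 0 45 [0.572 0.167 0.301] [ 0.47 -0.48  1.78 -0.46  1.2  -0.92]
110 0 60 [0.571 0.167 0.3  ] [ 0.56 -0.62  2.   -0.75  0.99 -0.69]
110 0 75 [0.57  0.167 0.298] [ 0.63 -0.69  2.19 -1.15  0.85 -0.33]
122 0 45 [0.593 0.164 0.299] [ 0.44 -0.44  1.76 -0.45  1.17 -0.94]
122 0 60 [0.592 0.164 0.297] [ 0.52 -0.57  1.97 -0.73  0.95 -0.7 ]
122 0 75 [0.591 0.164 0.295] [ 0.59 -0.63  2.16 -1.16  0.8  -0.33]
```

```bash
python3 - <<'E'
from bench import *
from h import *
close()
e=get_image("side");t=get_image("top");np.savez("s1.npz",**e);np.savez("t1.npz",**t)
print(state()["ft_force"],state()["finger_gap"])
cv2.imwrite("pics/g4.png",np.hstack([cv2.resize(d["frame"][a:a+170,b:b+170],None,fx=2.3,fy=2.3) for d,a,b in((t,140,110),(e,140,170))]))
E
```

```text
[-0.02387497 -0.71387348  0.51538904] 0.00047178219640995293
```

View pics/g4.png

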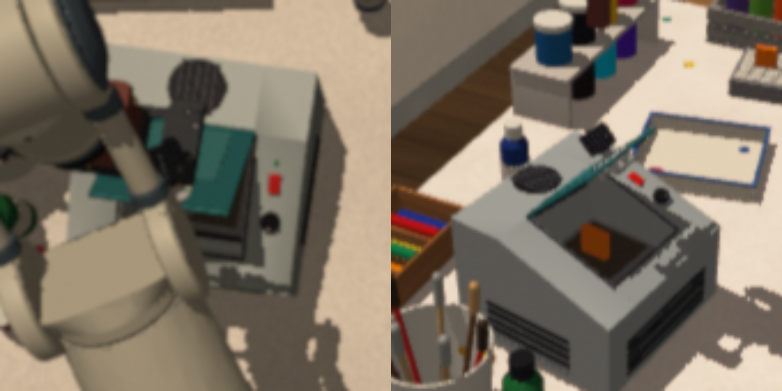

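The lid still stands, seen nearly edge-on in the side view from about (530,215) to (650,130). I estimate its angle from the top depth.

```bash
python3 - <<'E'
from h import *
for n in("t1","s1"):
    d=np.load(n+".npz");P=cloud(d);h=cv2.cvtColor(d["frame"],cv2.COLOR_BGR2HSV)
    m=(h[...,0]>75)&(h[...,0]<100)&(h[...,1]>100)&(np.linalg.norm(P-HG,axis=2)<.19)&(P[...,2]>.205)
    q=P[m]-HG;a=-(q@ux);b=q@Z
    th=np.degrees(np.arctan2(b,a))+20
    k=np.hypot(a,b)>.06
    print(n,m.sum(),np.percentile(th[k],[10,50,90]),np.hypot(a,b).max(),np.percentile(q@Y,[2,98]))
E
```

```text
t1 930 [66.93444136 68.25018177 71.3319481 ] 0.15404822242906538 [-0.07345235  0.06555942]
s1 131 [65.64971314 66.82535791 69.61089861] 0.15406036846249213 [-0.05903451  0.07755532]
```

```bash
python3 - <<'E'
from bench import *
from h import *
B=58
move_l([.41,.185,.46],.2,down(30)); 
q,o=push_pose(66,.05,beta=B); move_l(q,.15,o); print(state()["time"],np.round(state()["ft_force"],1))
for th in (66,80,95,108,116,123):
    q,o=push_pose(th,0,beta=B); move_l(q,.08,o); print(th,np.round(state()["ft_force"],1))
hold(.3)
q,o=push_pose(123,.05,beta=B);move_l(q,.1,o)
move_l([.43,.17,.46],.2,down(0)); print(state()["time"])
e=get_image("side");t=get_image("top");np.savez("s2.npz",**e);np.savez("t2.npz",**t)
cv2.imwrite("pics/g5.png",np.hstack([cv2.resize(d["frame"][a:a+170,b:b+170],None,fx=2.3,fy=2.3) for d,a,b in((t,140,110),(e,140,170))]))
E
```

```text
19.7333 [ 0.5 -0.3  0.2]
66 [0.1 0.3 0. ]
80 [-0.6  0.7 -1.1]
95 [-0.3 -0.7  0.5]
108 [-1.  -0.3  0.4]
116 [ 0.1  0.1 -0.4]
123 [-0.7 -0.3  0.6]
24.6083
```

View pics/g5.png

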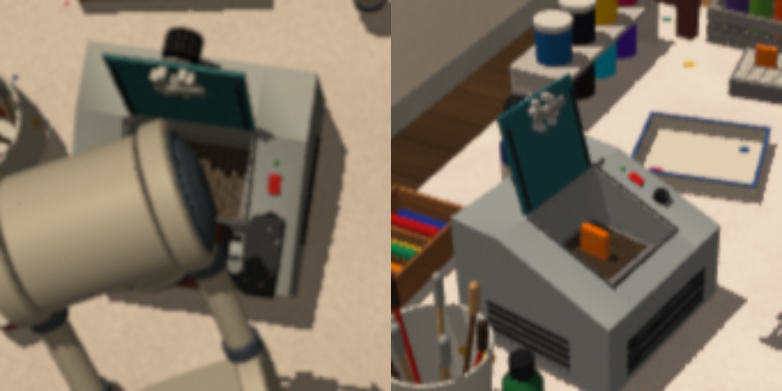

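The lid is now open, leaning back behind the hinge, and the orange tab shows in the side crop at (595,240). I move the arm aside, then check the angle and the tab.

```bash
python3 - <<'E'
from bench import *
from h import *
gripper_open()
move_l([.42,-.08,.46],.3,down(0)); print(state()["time"])
e=get_image("side");t=get_image("top");np.savez("s3.npz",**e);np.savez("t3.npz",**t)
for n,d in(("t",t),("s",e)):
    P=cloud(d);h=cv2.cvtColor(d["frame"],cv2.COLOR_BGR2HSV)
    m=(h[...,0]>75)&(h[...,0]<105)&(h[...,1]>90)&(np.linalg.norm(P-HG,axis=2)<.19)&(P[...,2]>.205)
    q=P[m]-HG;a=-(q@ux);b=q@Z;k=np.hypot(a,b)>.08
    print(n,m.sum(),"lid deg",np.percentile((np.degrees(np.arctan2(b,a))+20)[k],[10,50,90]))
    o=(h[...,0]<16)&(h[...,1]>170)&(h[...,2]>80)&(np.linalg.norm(P-(HG-.08*ux-.06*Z),axis=2)<.08)
    o=big(o); uv=np.argwhere(o)[:,::-1].astype(np.float32)
    for z in(.1375,.160):
        w=np.array([ray_plane(d,p,np.array([0,0,z]),Z) for p in uv.astype(float)])
        rc=cv2.minAreaRect(w[:,:2].astype(np.float32)*1000);print("tab z",z,o.sum(),np.round(rc[0]),np.round(rc[1]),round(rc[2],1),"mean",w.mean(0).round(4))
    print("depth", np.percentile(P[o],[5,50,95],axis=0).round(3).tolist())
cv2.imwrite("pics/g6.png",np.hstack([cv2.resize(d["frame"][a:a+130,b:b+130],None,fx=3,fy=3) for d,a,b in((t,150,130),(e,170,190))]))
E
```

```text
27.0667
t 966 lid deg [124.43833712 125.14622086 125.8978996 ]
tab z 0.1375 88 [532. 233.] [15. 46.] 78.7 mean [0.5321 0.2332 0.1375]
tab z 0.16 88 [529. 229.] [14. 45.] 78.7 mean [0.5295 0.2291 0.16  ]
depth [[0.511, 0.223, 0.143], [0.529, 0.229, 0.159], [0.549, 0.237, 0.165]]
s 1127 lid deg [123.57500009 125.00046289 126.70097674]
tab z 0.1375 165 [531. 230.] [39. 83.] 26.7 mean [0.5308 0.2287 0.1375]
tab z 0.16 165 [518. 255.] [38. 81.] 26.7 mean [0.5173 0.2544 0.16  ]
depth [[0.509, 0.204, 0.115], [0.529, 0.235, 0.141], [0.55, 0.241, 0.16]]
```

View pics/g6.png

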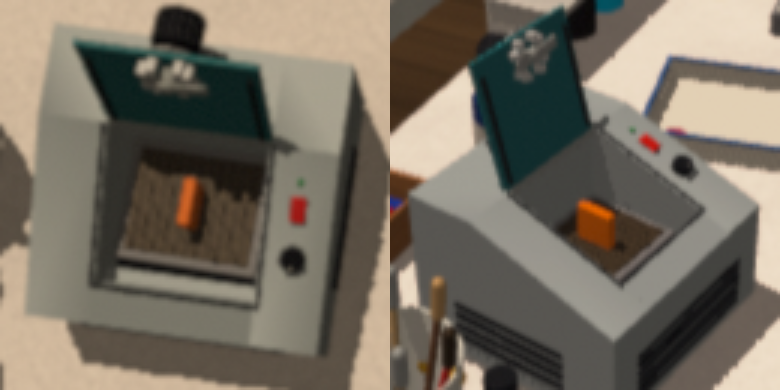

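Lid at 125° (2.18 rad), well past upright. The tab is upright at about (0.530, 0.230) with its top near z 0.16, as expected. Lift and carry.

```bash
python3 - <<'E'
from bench import *
from h import *
o=down(0);g=np.array([.5303,.230,.135])
move_l(g+[0,0,.20],.3,o);move_l(g+[0,0,.05],.2);move_l(g,.06);print("ft",np.round(state()["ft_force"],1))
close();hold(.1);s=state();print("gap",s["finger_gap"],s["finger_force"],np.round(s["ft_force"],1))
if s["finger_gap"]>.008:
    for dz in(.02,.09,.18):
        move_l(g+[0,0,dz],.08 if dz<.1 else .15);s=state();print(dz,np.round(s["ft_force"],1),s["finger_gap"])
    move_l([.549,-.205,.315],.22);s=state();print(s["time"],s["finger_gap"],np.round(s["ft_force"],1))
    move_l([.549,-.205,.09],.12);print(state()["time"])
    e=get_image("side");t=get_image("top")
    cv2.imwrite("pics/g7.png",np.hstack([cv2.resize(d["frame"][a:a+150,b:b+150],None,fx=2.6,fy=2.6) for d,a,b in((t,140,270),(e,150,220))]))
E
```

```text
ft [ 0.6 -0.4  0.2]
gap 0.011497548955446999 29.97277468442917 [ 0.6 -0.2 -1. ]
0.02 [ 0.2  0.6 -1.3] 0.011834884869366997
0.09 [-0.1 -0.2 -2.1] 0.011929317481474919
0.18 [ 0.2  0.3 -3.1] 0.011825106432673206
35.925 0.011624787905474275 [ 0.3  0.4 -2. ]
37.95
```

View pics/g7.png

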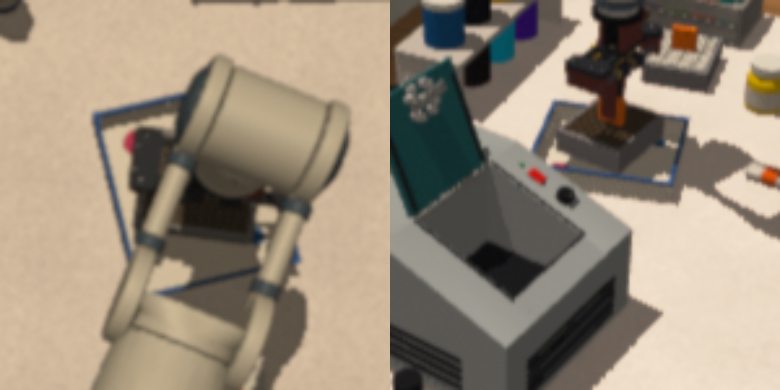

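The cassette hangs level in the grip over the tray, at about (605,130) in the side crop. The well is empty and the lid stands. Lower, release, retreat.

```bash
python3 - <<'E'
from bench import *
from h import *
f0=np.array(state()["ft_force"])[2]
for z in(.070,.0665,.065,.064,.063):
    move_l([.549,-.205,z],.03);hold(.1);f=state()["ft_force"][2];print(z,state()["ee_pos"][2],round(f,2))
    if f-f0>3: break
gripper_open();hold(.2);move_l([.549,-.205,.25],.12);move_l([.42,-.05,.42],.25);hold(.3);print(state()["time"])
e=get_image("side");t=get_image("top")
P=cloud(t);h=cv2.cvtColor(t["frame"],cv2.COLOR_BGR2HSV)
o=big((h[...,0]<16)&(h[...,1]>170)&(np.linalg.norm(P-[.549,-.205,.07],axis=2)<.06))
print("tab",np.percentile(P[o],[5,50,95],axis=0).round(3).tolist())
q=(abs(P[...,2]-.046)<.008)&(np.linalg.norm(P-[.549,-.205,.05],axis=2)<.11);print("frame top",np.median(P[q],0),P[q][:,2].std(),q.sum())
cv2.imwrite("pics/g8.png",np.vstack([t["frame"][100:320],e["frame"][100:400]]))
E
```

```text
0.07 0.07033269757722416 -1.67
0.0665 0.06644304010127595 -1.87
0.065 0.06497186256314413 -2.04
0.064 0.06404869178134627 -2.13
0.063 0.06397437179005937 5.44
45.025
tab [[0.534, -0.219, 0.046], [0.551, -0.203, 0.088], [0.571, -0.196, 0.093]]
frame top [ 0.56828123 -0.2183645   0.0450329 ] 0.003128920280762163 1167
```

View pics/g8.png

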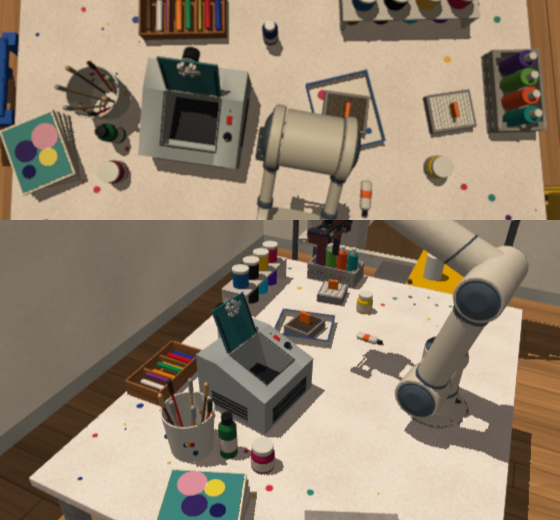

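The cassette lies flat in the tray at (305,322), frame top at z 0.045 and tab top at 0.09. The lid stands open, everything else is in place and the arm is clear.

```bash
python3 -c "
from bench import *
print(job_done())"
```

```text
the job is handed in; nothing more can be done
None
```

I handed the job in at about 45 s of the 67 s allowed: the latch is released, the lid stands open at about 2.18 rad, and the dirty cassette lies flat in the tray with nothing else visibly moved; the simulator reported no verdict.

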